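# Salt to the pepper, board out over the edge

## Robot

A 7-joint arm with a two-finger parallel gripper is mounted at the origin on a cart in front of the work surface, level with it; the furniture and walls round the work are solid. World frame = base frame: x ahead of the robot, y to its left, z up, the work surface at z = 0. Lengths are in m, angles in degrees, forces in N, time in s.
With the tool pointing down it reaches from about 0.425 to 0.875 m from the base axis. Payload 4.7 kg.
Tool frame: the origin (TCP) lies on the mounting face of the last link; the fingertips stand 182 mm ahead of it and the grasp point (between the pads) lies 164 mm ahead of it; z points along the fingers, y is the line along which they close (so a half turn about z gives the same grasp; the last joint's range is limited). The gripper opens to 87 mm and grips with 3 to 60 N. Pads are 19 mm wide; open, the fingers measure 117 mm over their backs; the gripper's body (75 mm by 190 mm) begins 51 mm behind the grasp point.
Start: joints at [73.172, 18.392, -4.016, 83.108, 1.295, 78.541, -3.26], TCP at [0.197, -0.619, 0.405] pointing down, gripper open.
Joint ranges: [-163.93, 163.93], [-17.29, 119.83], [-79.2, 71.16], [3.27, 140.29], [-89.18, 269.18], [5.43, 117.66], [-154.24, 154.24]. Speed limits (degrees/s): [147.25, 147.25, 180, 180, 180, 180, 180].

## Interface

Orientations are given as [roll, pitch, yaw] about the fixed x, y, z axes, in that order (R = Rz(yaw) Ry(pitch) Rx(roll)).
In Python, from cell import env gives the robot as it stands.
- The arm moves only by the tool servo_tool, never from a script. Its argument "plan" is a list of rows, each an object with "xyz": the shift along the tool's x, y, z in cm, a list of three; "twist": the turn, a rotation vector about the tool's x, y, z in degrees, a list of three; "jaw": the closure, from 0 (fully open) to 1 (shut). In form: [{"xyz": [x, y, z], "twist": [wx, wy, wz], "jaw": jaw}, ...]. A call has 1 to 10 rows; each row is the pose to reach, as a shift and turn from the pose commanded when the call began, along the tool's axes at that moment; what a row does not reach only later rows make up. A row lasts 1/12 s, in which the tool goes at most 41.7 mm and 7.16 degrees, less where a joint would pass 70% of its speed; a pose out of reach is approached as far as the arm can. A call with a gripper value outside its range is refused whole. The fingers move at their own pace and stop on an object; "newtons" is the grip in N (left out, the last holds). Time passes only in rows, so rows that repeat a pose let the fingers close. It gives the time, the measured TCP pose, the force, the opening and the grip force at its end, in the units of the state.
- env.get_obs(): the state, without advancing time (a new reading comes with each control period).
- env.read_camera(name): name is "scene" or "top"; returns a dict with "img" (384x512x3 uint8, red, green, blue), "camera_matrix" (3x3 intrinsics, pixels), "R" (3x3) and "t" (3): a world point X has camera coordinates R X + t. Camera axes: x right, y down, z forward; pixel columns grow to the right and rows downward; lengths in m; the calibration is good to about 2 mm. A picture is of the moment at which its call begins. There is no depth.
- env.sign_off(): hands the job in; it is judged then, once.
The state is a dict: "time_s": time; "qpos": joint angles; "joint_velocities": joint speeds; "effort": joint torques, N m; "tool_pos": TCP position; "tool_rot": TCP orientation; "force": force on the tool from outside, world axes, zero at the start; "wrist_torque": the same for the moment, N m; "grip_width": finger opening in m; "grasp_force": force on a finger pad.
Only numpy, scipy, OpenCV 4.12 (cv2) and the standard library are available. Lean on these libraries where they do the work, as an engineer would, in place of code of your own. Each camera call takes 0.05 s, during which the arm holds its last target. There are 200 camera calls.

## Task

Get the chopping board ready to be picked up by hand, only by pushing: first push the salt shaker that stands in the board's way aside to the pepper mill, until no more than 3 cm is left between the two, then slide the board toward yourself until its long near edge sticks out 5 cm past the front edge of the worktop, parallel with it. Do not pick up or tip either of them, leave the shaker standing by the mill and clear of the board, and leave everything else alone.

Things in the scene. Friction and masses are not known exactly. Their poses are not given: they have to be found in the camera images.
- board: plain wooden chopping board lying flat and loose on the worktop, 210 (its x, from near to far) x 300 (its y, left to right) x 22 mm thick, about 0.9 kg; origin at the centre of its underside, x axis pointing away from the robot (start yaw within 0.15 rad of the world's), z up. It slides with friction, coefficient about 0.6, and stops at once when the push stops
- board_near_edge (a point): middle of the board's long near edge, at its underside; axes as the board's
- board_far_edge (a point): middle of the board's long far edge, at its underside; axes as the board's. Room for the gripper behind it is at about y = 0.01 to 0.075: a wall cabinet overhangs the back right (right of y = -0.11, beyond x = 0.58, underside z = 0.456) and a round black kettle base, 155 mm across, 17 mm high, lies fixed at x = 0.78, y = 0.21
- shaker: salt shaker with grey cap and clear body, round, 44 mm across (straight up to about 70 mm), 90 mm high, about 0.15 kg, standing loose on the worktop between the board and the worktop's front edge, 8 to 15 mm from the board; origin at the centre of its underside, z up. Pushed low (under 20 mm) it slides upright with friction about 0.6; pushed high it tips
- worktop_edge (a point): point on the worktop's straight front edge, left of the work, at its top (z = 0); the edge runs along world y at this x and the worktop lies beyond it (+x). Fixed; world axes
- pepper_mill: turned wooden pepper mill, round, 58 mm across at the foot, 170 mm high, standing to the left or to the right of the board, near the front (it changes places with the honey jar); origin at the centre of its underside. It stays where it is
- honey_jar: squat glass jar with a lid, 64 mm across, 109 mm high, standing on the other side of the board; origin at the centre of its underside. A bystander
- mug: light mug standing upside down, 90 x 102 mm, 92 mm high, farther back on the left; origin at the centre of its underside. A bystander
- bean_tin: food tin, 101 mm across, 118 mm high, standing behind and to the left of the board; origin at the centre of its underside. A bystander
There are look-alikes about, which are no part of the job. Leave any red look-alike of the shaker alone.

How it is judged:
By the outcome, as a careful person would: the job done as asked, in the order asked, and still so for the second after the job is handed in, with the robot touching nothing.
It also fails if it takes over 66 s, if anything falls off the work surface, if the arm or the gripper's body presses on something with over 40 N, if the wrist force passes 120 N, or if a joint passes its speed limit or range.

## Working session

There is one attempt and no reset: what is moved stays moved. The work goes in short steps, Python scripts to look and compute and a tool call to move; the robot and the scene stay as the last step left them, time stands still between calls to the robot, and variables do not carry over. Pictures are saved under pics/ and viewed, at most 13 in all, crops included, and the job is handed in when it is done.

Besides the shell and the picture viewer there is one more tool, called as name(argument=value, ...), one argument or row to a line, values as JSON. servo_tool: Moves the arm, as the interface text tells. Its arguments: {"type":"object","properties":{"plan":{"type":"array","items":{"type":"object","properties":{"xyz":{"type":"array","items":{"type":"number"}},"twist":{"type":"array","items":{"type":"number"}},"jaw":{"type":"number"}}}},"newtons":{"type":"number"}},"required":["plan"]}

```bash
mkdir -p pics
cat > h.py <<'E'
import numpy as np, cv2
from cell import env
def snap(name,fn,crop=None,scale=1):
    c=env.read_camera(name); im=cv2.cvtColor(c["img"],cv2.COLOR_RGB2BGR)
    cv2.imwrite(f"pics/{fn}_raw.png",im)
    if crop: im=im[crop[1]:crop[3],crop[0]:crop[2]]
    cv2.imwrite(f"pics/{fn}.png",cv2.resize(im,None,fx=scale,fy=scale,interpolation=cv2.INTER_CUBIC))
    return c
def ray(c,u,v,z):
    d=c["R"].T@np.linalg.solve(c["camera_matrix"],[u,v,1.]); o=-c["R"].T@c["t"]
    return o+d*(z-o[2])/d[2]
def proj(c,X):
    p=c["camera_matrix"]@(c["R"]@np.array(X,float)+c["t"]); return p[:2]/p[2]
E
python3 - <<'E'
from h import *
for n in("scene","top"):
    c=snap(n,n+"0",scale=1.56); print(n,(-c["R"].T@c["t"]).round(3),c["R"].round(2).tolist(),c["camera_matrix"].round(1).tolist())
o=env.get_obs(); print(o["tool_pos"],o["tool_rot"],o["time_s"])
E
```

```text
scene [-0.294  1.227  0.99 ] [[-0.83, -0.56, 0.01], [-0.32, 0.45, -0.83], [0.47, -0.69, -0.55]] [[434.0, 0.0, 248.9], [0.0, 434.0, 187.6], [0.0, 0.0, 1.0]]
top [-0.062  0.226  1.282] [[-0.3, -0.95, 0.01], [-0.86, 0.27, -0.42], [0.4, -0.13, -0.91]] [[456.7, 0.0, 252.0], [0.0, 456.7, 187.7], [0.0, 0.0, 1.0]]
[ 0.19682857 -0.61928264  0.40377273] [-1.79900580e+02  3.88905859e-03  1.76360218e+01] 0.1
```

View pics/top0.png

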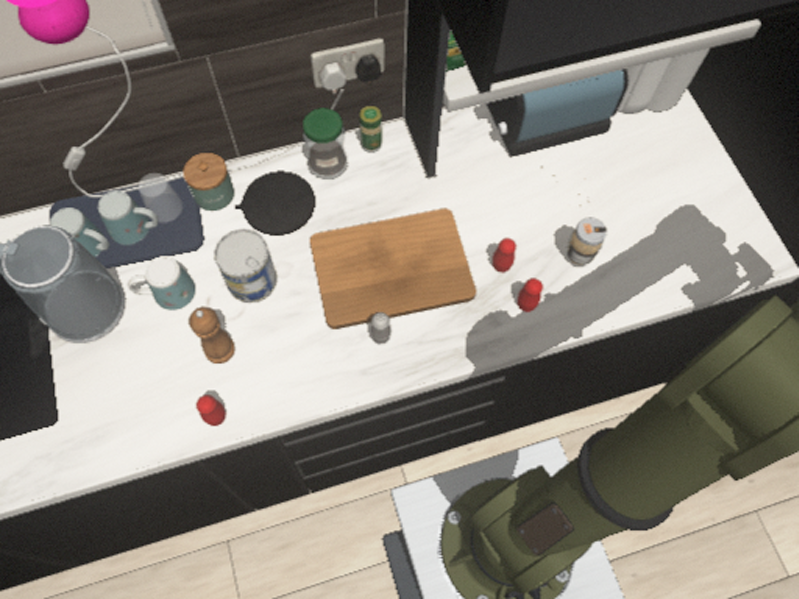

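View pics/scene0.png

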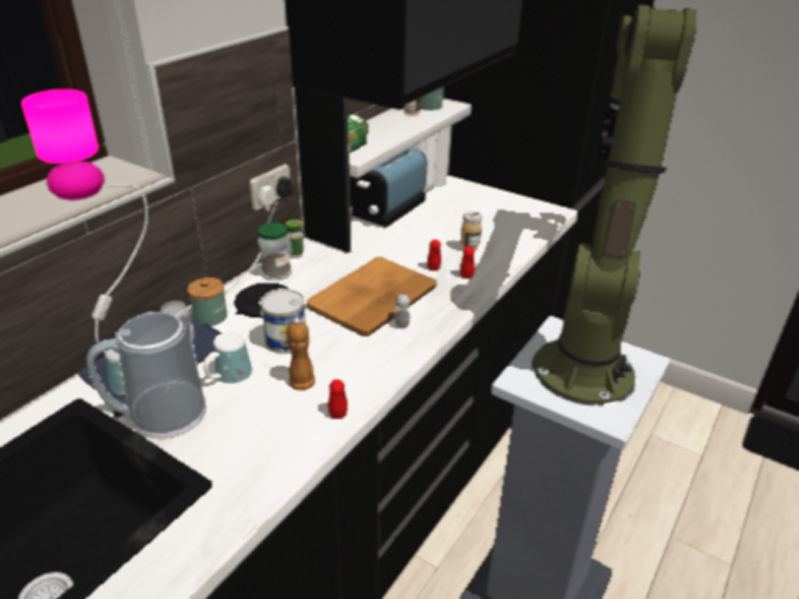

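The top view shows the board at about (392,268), the grey shaker at its near edge (379,328), the mill at left (218,350), the honey jar at right (587,242), red look-alikes at (211,410), (503,255) and (530,295), and the tin at (246,268). An enlarged crop next.

Run:
```python
import cv2
for n,(a,b,c,d) in {"top":(115,125,315,275),"scene":(180,150,300,240)}.items():
    im=cv2.imread(f"pics/{n}0_raw.png")[b:d,a:c]; s=800/(c-a)
    cv2.imwrite(f"pics/{n}0c.png",cv2.resize(im,None,fx=s,fy=s,interpolation=cv2.INTER_CUBIC))
```

```text
(no output)
```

View pics/top0c.png

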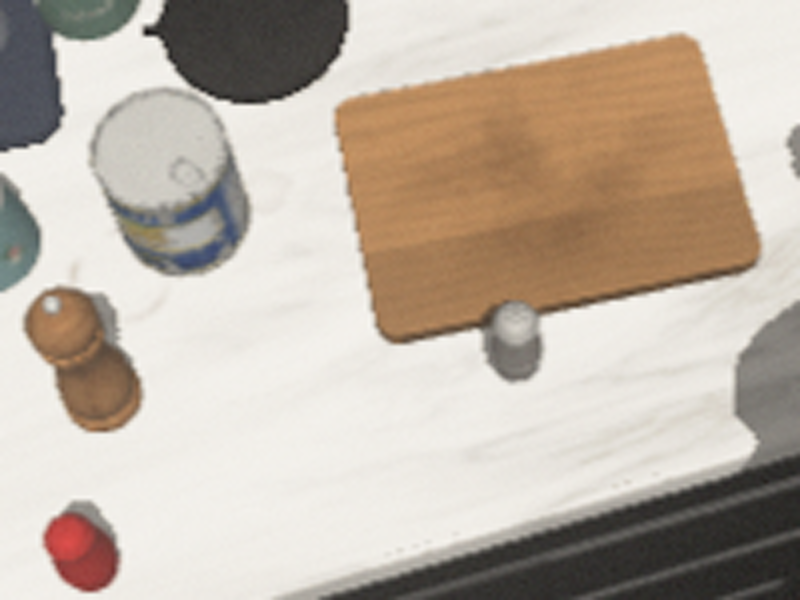

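View pics/scene0c.png

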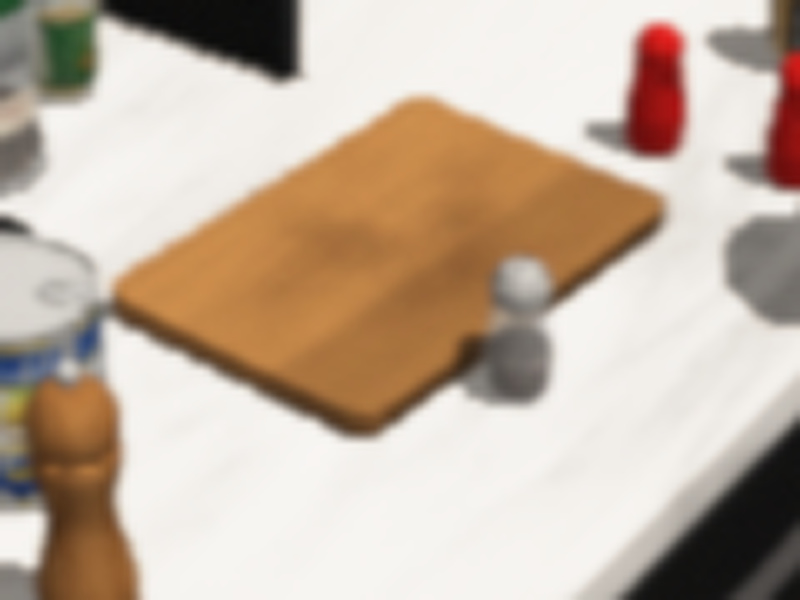

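Run:
```python
from h import *
from scipy.optimize import least_squares
from scipy.ndimage import map_coordinates
c=env.read_camera("top"); g=cv2.cvtColor(c["img"],cv2.COLOR_RGB2GRAY).astype(float)
cs=env.read_camera("scene"); gs=cv2.cvtColor(cs["img"],cv2.COLOR_RGB2GRAY).astype(float)
P=lambda u,v,z:ray(c,115+(u+.5)/4-.5,125+(v+.5)/4-.5,z)
S=lambda u,v,z:ray(cs,180+(u+.5)/6.667-.5,150+(v+.5)/6.667-.5,z)
print("far",P(345,100,.022),P(680,36,.022));print("left",P(337,115,.022),P(378,322,.022));print("right",P(702,50,.022),P(760,240,.022));print("nearbot",P(405,342,.0),P(750,268,0.))
print("S right side", S(665,205,.022),"near corner",S(370,420,.022),"farleft", S(120,290,.022), "near edge bottom",S(390,428,0),S(650,235,0))
print("shaker T",P(515,380,0),P(485,350,.02),P(543,350,.02),"cap",P(516,322,.085)); print("shaker S",S(518,403,0),"cap",S(522,285,.08))
print("mill T",P(102,432,0),P(65,400,.01),P(142,400,.01),"tip",P(52,303,.17))
for cc,gg,ys in((c,g,np.linspace(.0,.45,200)),(cs,gs,np.linspace(.0,.4,200))):
    pr=[]
    xs=np.arange(.36,.56,.002)
    for x in xs:
        q=np.array([proj(cc,[x,y,0]) for y in ys]); pr.append(np.median(map_coordinates(gg,[q[:,1],q[:,0]],order=1)))
    print([(round(x,3),int(p)) for x,p in zip(xs,pr)][::2])
```

```text
far [0.67485807 0.1569552  0.022     ] [ 0.65268871 -0.1162505   0.022     ]
left [0.66353902 0.1664253  0.022     ] [0.48268073 0.18168105 0.022     ]
right [ 0.63502154 -0.12885552  0.022     ] [ 0.46206391 -0.1150063   0.022     ]
nearbot [0.47026781 0.1656654  0.        ] [ 0.45096864 -0.10529515  0.        ]
S right side [ 0.44803142 -0.0984306   0.022     ] near corner [0.4680313  0.18654443 0.022     ] farleft [0.66415889 0.16770733 0.022     ] near edge bottom [0.47164788 0.1625136  0.        ] [ 0.4546314  -0.09328062  0.        ]
shaker T [0.41615191 0.09504486 0.        ] [0.43814779 0.11146962 0.02      ] [0.42537265 0.07023433 0.02      ] cap [0.42641913 0.09022092 0.085     ]
shaker S [0.42530568 0.10104405 0.        ] cap [0.42630888 0.09833313 0.08      ]
mill T [0.46722904 0.3988354  0.        ] [0.49582133 0.41861054 0.01      ] [0.47897801 0.36428176 0.01      ] tip [0.49571819 0.38952391 0.17      ]
[(np.float64(0.36), 235), (np.float64(0.364), 234), (np.float64(0.368), 233), (np.float64(0.372), 234), (np.float64(0.376), 232), (np.float64(0.38), 234), (np.float64(
[... 1760 characters left out ...]
241), (np.float64(0.456), 242), (np.float64(0.46), 241), (np.float64(0.464), 239), (np.float64(0.468), 231), (np.float64(0.472), 198), (np.float64(0.476), 160), (np.float64(0.48), 155), (np.float64(0.484), 145), (np.float64(0.488), 132), (np.float64(0.492), 129), (np.float64(0.496), 129), (np.float64(0.5), 127), (np.float64(0.504), 126), (np.float64(0.508), 125), (np.float64(0.512), 124), (np.float64(0.516), 124), (np.float64(0.52), 125), (np.float64(0.524), 125), (np.float64(0.528), 126), (np.float64(0.532), 126), (np.float64(0.536), 125), (np.float64(0.54), 125), (np.float64(0.544), 125), (np.float64(0.548), 126), (np.float64(0.552), 129), (np.float64(0.556), 135), (np.float64(0.56), 140)]
```

```bash
cat >> h.py <<'E'
from scipy.spatial.transform import Rotation as Ro
def goal(tip,zaxis,yaxis,L=.182):
    """tool-frame shift (cm) and rotvec (deg) taking fingertip centre to tip, tool z/y axes as given"""
    o=env.get_obs(); R0=Ro.from_euler("xyz",o["tool_rot"],degrees=True).as_matrix()
    z=np.array(zaxis,float); z/=np.linalg.norm(z); y=np.array(yaxis,float); y-=z*(y@z); y/=np.linalg.norm(y)
    R=np.c_[np.cross(y,z),y,z]; p=np.array(tip)-L*z
    d=100*R0.T@(p-o["tool_pos"]); w=Ro.from_matrix(R0.T@R).as_rotvec(degrees=True)
    print("t",round(o["time_s"],2),"tipnow",(o["tool_pos"]+L*R0[:,2]).round(4),"TCP goal",p.round(3),"xyz",d.round(2).tolist(),"twist",w.round(2).tolist(),"rows>=",max(np.linalg.norm(d)/4.17,np.linalg.norm(w)/7.16).round(1))
E
python3 - <<'E'
from h import *
from scipy.ndimage import map_coordinates
for n,ys in(("top",np.linspace(.15,.45,200)),("scene",np.linspace(.0,.4,200))):
    c=env.read_camera(n); g=cv2.cvtColor(c["img"],cv2.COLOR_RGB2GRAY).astype(float); pr=[]
    xs=np.arange(.26,.37,.002)
    for x in xs:
        q=np.array([proj(c,[x,y,0]) for y in ys]); pr.append(int(np.median(map_coordinates(g,[q[:,1],q[:,0]],order=1))))
    print(*[f"{x:.3f}:{p}" for x,p in zip(xs,pr)])
    if n=="top": 
        P=lambda u,v,z:ray(c,115+(u+.5)/4-.5,125+(v+.5)/4-.5,z).round(3)
        print("tin top l/r/near",P(90,150,.118),P(222,150,.118),P(175,215,.118)); print("red",P(85,590,0),P(85,560,.02)); print("kettle r",P(348,30,.017))
        for a in((325,170),(372,150),(503,270),(530,308),(583,262)): print(ray(c,a[0]/1.5625,a[1]/1.5625,0).round(3))
s=goal((.422,.02,.20),(0,.5,-.866),(1,0,0))
E
```

```text
0.260:48 0.262:48 0.264:49 0.266:49 0.268:49 0.270:49 0.272:51 0.274:54 0.276:63 0.278:76 0.280:81 0.282:73 0.284:58 0.286:52 0.288:52 0.290:52 0.292:53 0.294:54 0.296:72 0.298:107 0.300:150 0.302:169 0.304:173 0.306:182 0.308:201 0.310:222 0.312:233 0.314:233 0.316:232 0.318:234 0.320:234 0.322:235 0.324:235 0.326:235 0.328:235 0.330:235 0.332:235 0.334:236 0.336:235 0.338:236 0.340:236 0.342:236 0.344:236 0.346:237 0.348:237 0.350:237 0.352:236 0.354:237 0.356:237 0.358:237 0.360:237 0.362:237 0.364:237 0.366:237 0.368:237
tin top l/r/near [0.633 0.348 0.118] [0.605 0.257 0.118] [0.563 0.301 0.118]
red [0.354 0.434 0.   ] [0.368 0.427 0.02 ]
kettle r [0.74  0.138 0.017]
[0.834 0.093 0.   ]
[ 0.855 -0.019  0.   ]
[ 0.494 -0.187  0.   ]
[ 0.4   -0.208  0.   ]
[ 0.463 -0.349  0.   ]
0.260:17 0.262:17 0.264:17 0.266:17 0.268:17 0.270:17 0.272:17 0.274:18 0.276:19 0.278:21 0.280:27 0.282:39 0.284:59 0.286:87 0.288:119 0.290:148 0.292:169 0.294:180 0.296:185 0.298:188 0.300:191 0.302:194 0.304:201 0.306:211 0.308:222 0.310:230 0.312:235 0.314:237 0.316:238 0.318:239 0.320:240 0.322:241 0.324:241 0.326:241 0.328:242 0.330:242 0.332:242 0.334:242 0.336:242 0.338:242 0.340:242 0.342:242 0.344:243 0.346:243 0.348:243 0.350:243 0.352:243 0.354:243 0.356:242 0.358:242 0.360:242 0.362:242 0.364:242 0.366:241 0.368:241
t 0.3 tipnow [ 0.1968 -0.6193  0.2224] TCP goal [ 0.422 -0.071  0.358] xyz [38.07, -45.44, 4.7] twist [18.89, 25.85, -70.62] rows>= 14.3
```

servo_tool(
  plan=[
    {"xyz": [38.1,-45.4,4.7],"twist": [18.9,25.9,-70.6],"jaw": 0.77},
    {"xyz": [38.1,-45.4,4.7],"twist": [18.9,25.9,-70.6],"jaw": 0.77},
    {"xyz": [38.1,-45.4,4.7],"twist": [18.9,25.9,-70.6],"jaw": 0.77},
    {"xyz": [38.1,-45.4,4.7],"twist": [18.9,25.9,-70.6],"jaw": 0.77},
    {"xyz": [38.1,-45.4,4.7],"twist": [18.9,25.9,-70.6],"jaw": 0.77},
    {"xyz": [38.1,-45.4,4.7],"twist": [18.9,25.9,-70.6],"jaw": 0.77},
    {"xyz": [38.1,-45.4,4.7],"twist": [18.9,25.9,-70.6],"jaw": 0.77},
    {"xyz": [38.1,-45.4,4.7],"twist": [18.9,25.9,-70.6],"jaw": 0.77},
    {"xyz": [38.1,-45.4,4.7],"twist": [18.9,25.9,-70.6],"jaw": 0.77},
    {"xyz": [38.1,-45.4,4.7],"twist": [18.9,25.9,-70.6],"jaw": 0.77},
  ],
)

```text
time_s: 1.13
tool_pos: [0.3552, -0.2335, 0.3719]
tool_rot: [-178.6, -28.0, 84.2]
force: [1.5, -0.4, -0.5]
grip_width: 0.0282
grasp_force: 0.0
```

```bash
python3 -c "
from h import *
goal((.422,.02,.20),(0,.5,-.866),(1,0,0))"
```

```text
t 1.13 tipnow [ 0.3595 -0.148   0.2113] TCP goal [ 0.422 -0.071  0.358] xyz [14.19, 5.22, 9.05] twist [1.43, 1.91, -5.1] rows>= 4.2
```

servo_tool(
  plan=[
    {"xyz": [14.2,5.2,9.1],"twist": [1.4,1.9,-5.1],"jaw": 0.77},
    {"xyz": [14.2,5.2,9.1],"twist": [1.4,1.9,-5.1],"jaw": 0.77},
    {"xyz": [14.2,5.2,9.1],"twist": [1.4,1.9,-5.1],"jaw": 0.77},
    {"xyz": [14.2,5.2,9.1],"twist": [1.4,1.9,-5.1],"jaw": 0.77},
    {"xyz": [14.2,5.2,9.1],"twist": [1.4,1.9,-5.1],"jaw": 0.77},
    {"xyz": [14.2,5.2,9.1],"twist": [1.4,1.9,-5.1],"jaw": 0.77},
    {"xyz": [14.2,5.2,9.1],"twist": [1.4,1.9,-5.1],"jaw": 0.77},
    {"xyz": [14.2,5.2,9.1],"twist": [1.4,1.9,-5.1],"jaw": 0.77},
  ],
)

```text
time_s: 1.8
tool_pos: [0.422, -0.0744, 0.3569]
tool_rot: [-179.9, -29.9, 89.5]
force: [-0.1, -0.4, -0.4]
grip_width: 0.0197
grasp_force: 0.0
```

```bash
python3 -c "
from h import *
goal((.422,.02,.20),(0,.5,-.866),(1,0,0))
goal((.422,.035,.05),(0,.5,-.866),(1,0,0))
print(env.get_obs()['grip_width'],env.get_obs()['qpos'])"
```

```text
t 1.8 tipnow [0.4225 0.0163 0.1991] TCP goal [ 0.422 -0.071  0.358] xyz [0.33, -0.01, 0.1] twist [0.14, 0.11, -0.4] rows>= 0.1
t 1.8 tipnow [0.4225 0.0163 0.1991] TCP goal [ 0.422 -0.056  0.208] xyz [-5.84, 0.0, 13.86] twist [0.14, 0.11, -0.4] rows>= 3.6
0.019710736818991933 [ 53.36327929  -1.64428711 -34.18736601 114.13220496 -29.58360647
  79.41708401  27.55001835]
```

servo_tool(
  plan=[
    {"xyz": [-2.9,0,6.9],"twist": [0.1,0.1,-0.4],"jaw": 0.77},
    {"xyz": [-2.9,0,6.9],"twist": [0.1,0.1,-0.4],"jaw": 0.77},
    {"xyz": [-4.4,0,10.4],"twist": [0.1,0.1,-0.4],"jaw": 0.77},
    {"xyz": [-5.8,0,13.9],"twist": [0.1,0.1,-0.4],"jaw": 0.77},
    {"xyz": [-5.8,0,13.9],"twist": [0.1,0.1,-0.4],"jaw": 0.77},
    {"xyz": [-5.8,0,13.9],"twist": [0.1,0.1,-0.4],"jaw": 0.77},
    {"xyz": [-5.8,0,13.9],"twist": [0.1,0.1,-0.4],"jaw": 0.77},
    {"xyz": [-5.8,0,13.9],"twist": [0.1,0.1,-0.4],"jaw": 0.77},
  ],
)

```text
time_s: 2.47
tool_pos: [0.4235, -0.0551, 0.2096]
tool_rot: [179.7, -29.9, 90.1]
force: [0.2, 0.7, -0.7]
grip_width: 0.0201
grasp_force: 0.0
```

```bash
python3 -c "
from h import *
goal((.422,.035,.05),(0,.5,-.866),(1,0,0))
goal((.422,.035,.010),(0,.5,-.866),(1,0,0))
snap('scene','s1',(170,110,310,215),5.7)"
```

```text
t 2.47 tipnow [0.4242 0.0357 0.0519] TCP goal [ 0.422 -0.056  0.208] xyz [-0.18, -0.15, 0.13] twist [0.21, 0.08, 0.12] rows>= 0.1
t 2.47 tipnow [0.4242 0.0357 0.0519] TCP goal [ 0.422 -0.056  0.168] xyz [-2.18, -0.17, 3.59] twist [0.21, 0.08, 0.12] rows>= 1.0
```

View pics/s1.png

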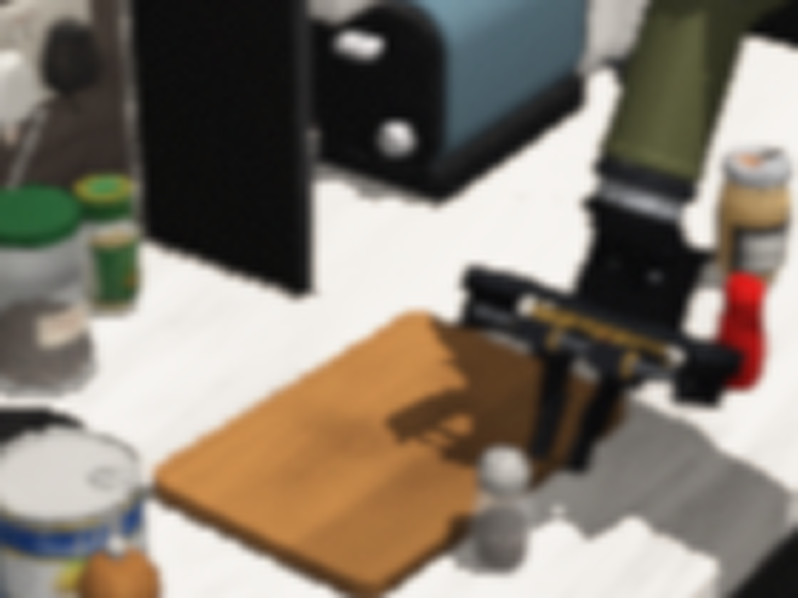

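The tilted fingers (545-605, 465) hang to the right of the shaker (502,510), with the gripper's body above the board and clear of it. I descend and then push along +y.

servo_tool(
  plan=[
    {"xyz": [-0.7,-0.1,1.2],"twist": [0.2,0,0],"jaw": 0.77},
    {"xyz": [-1.5,-0.2,2.4],"twist": [0.2,0,0],"jaw": 0.77},
    {"xyz": [-2.2,-0.2,3.6],"twist": [0.2,0,0],"jaw": 0.77},
    {"xyz": [-2.2,-0.2,3.6],"twist": [0.2,0,0],"jaw": 0.77},
    {"xyz": [-2.2,-0.2,3.6],"twist": [0.2,0,0],"jaw": 0.77},
    {"xyz": [-2.2,-0.2,3.6],"twist": [0.2,0,0],"jaw": 0.77},
  ],
)

```text
time_s: 3.02
tool_pos: [0.421, -0.0552, 0.1666]
tool_rot: [-180.0, -30.0, 90.2]
force: [0.2, 0.2, 0.7]
grip_width: 0.0202
grasp_force: 0.0
```

```bash
python3 -c "
from h import *
goal((.422,.115,.010),(0,.5,-.866),(1,0,0))"
```

```text
t 3.02 tipnow [0.4206 0.0357 0.009 ] TCP goal [0.422 0.024 0.168] xyz [6.91, 0.13, 3.87] twist [-0.11, 0.03, 0.15] rows>= 1.9
```

servo_tool(
  plan=[
    {"xyz": [0.7,0.1,0.35],"twist": [0,0,0],"jaw": 0.77},
    {"xyz": [1.4,0.1,0.75],"twist": [0,0,0],"jaw": 0.77},
    {"xyz": [2.1,0.1,1.15],"twist": [0,0,0],"jaw": 0.77},
    {"xyz": [2.8,0.1,1.55],"twist": [0,0,0],"jaw": 0.77},
    {"xyz": [3.5,0.1,1.95],"twist": [0,0,0],"jaw": 0.77},
    {"xyz": [4.2,0.1,2.35],"twist": [0,0,0],"jaw": 0.77},
    {"xyz": [4.9,0.1,2.75],"twist": [0,0,0],"jaw": 0.77},
    {"xyz": [5.6,0.1,3.1],"twist": [0,0,0],"jaw": 0.77},
    {"xyz": [6.3,0.1,3.5],"twist": [0,0,0],"jaw": 0.77},
    {"xyz": [6.9,0.1,3.9],"twist": [0,0,0],"jaw": 0.77},
  ],
)

```text
time_s: 3.85
tool_pos: [0.4208, 0.0254, 0.166]
tool_rot: [-179.8, -30.0, 90.1]
force: [0.8, -1.6, 0.6]
grip_width: 0.0201
grasp_force: 0.8
```

```bash
python3 -c "
from h import *
goal((.424,.195,.010),(0,.5,-.866),(1,0,0))
snap('scene','s2',(170,110,310,215),5.7);snap('top','t2',(115,125,315,275),4)"
```

```text
t 3.85 tipnow [0.4201 0.1165 0.0085] TCP goal [0.424 0.104 0.168] xyz [6.88, 0.35, 3.79] twist [-0.24, -0.04, 0.13] rows>= 1.9
```

View pics/s2.png

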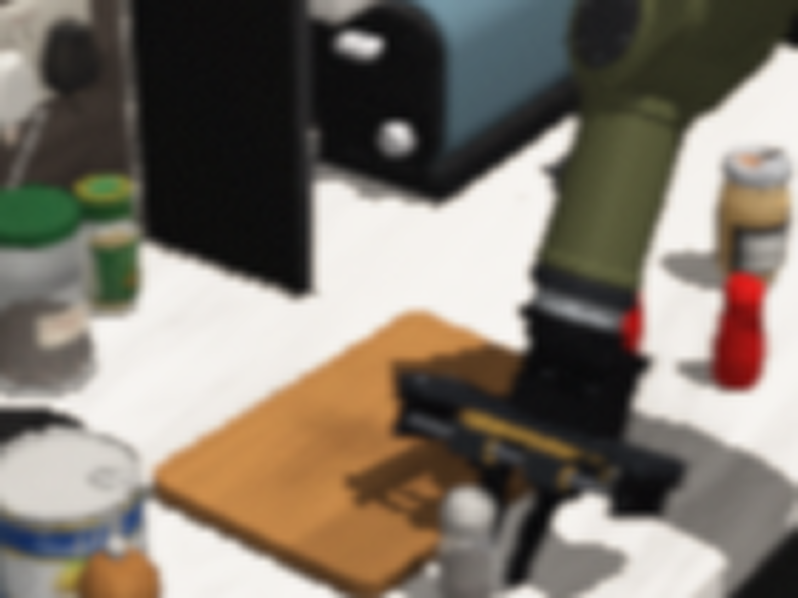

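The shaker stands upright in the cradle at (467,545), board unmoved. Pushing on.

servo_tool(
  plan=[
    {"xyz": [0.7,0,0.35],"twist": [0,0,0],"jaw": 0.77},
    {"xyz": [1.4,0.1,0.75],"twist": [0,0,0],"jaw": 0.77},
    {"xyz": [2.1,0.1,1.15],"twist": [0,0,0],"jaw": 0.77},
    {"xyz": [2.8,0.1,1.55],"twist": [0,0,0],"jaw": 0.77},
    {"xyz": [3.5,0.1,1.95],"twist": [0,0,0],"jaw": 0.77},
    {"xyz": [4.2,0.2,2.3],"twist": [0,0,0],"jaw": 0.77},
    {"xyz": [4.9,0.2,2.7],"twist": [0,0,0],"jaw": 0.77},
    {"xyz": [5.6,0.2,3.1],"twist": [0,0,0],"jaw": 0.77},
    {"xyz": [6.3,0.2,3.45],"twist": [0,0,0],"jaw": 0.77},
    {"xyz": [6.9,0.2,3.8],"twist": [0,0,0],"jaw": 0.77},
  ],
)

```text
time_s: 4.78
tool_pos: [0.4226, 0.1041, 0.1677]
tool_rot: [-179.8, -30.0, 90.2]
force: [0.1, -0.9, -0.4]
grip_width: 0.0199
grasp_force: 0.3
```

```bash
python3 -c "
from h import *
goal((.440,.265,.010),(0,.5,-.866),(1,0,0))
snap('top','t3',(115,125,315,275),4);snap('scene','s3',(170,110,310,215),5.7)"
```

```text
t 4.78 tipnow [0.4219 0.1952 0.0102] TCP goal [0.44  0.174 0.168] xyz [6.04, 1.77, 3.5] twist [-0.24, -0.04, 0.13] rows>= 1.7
```

View pics/t3.png

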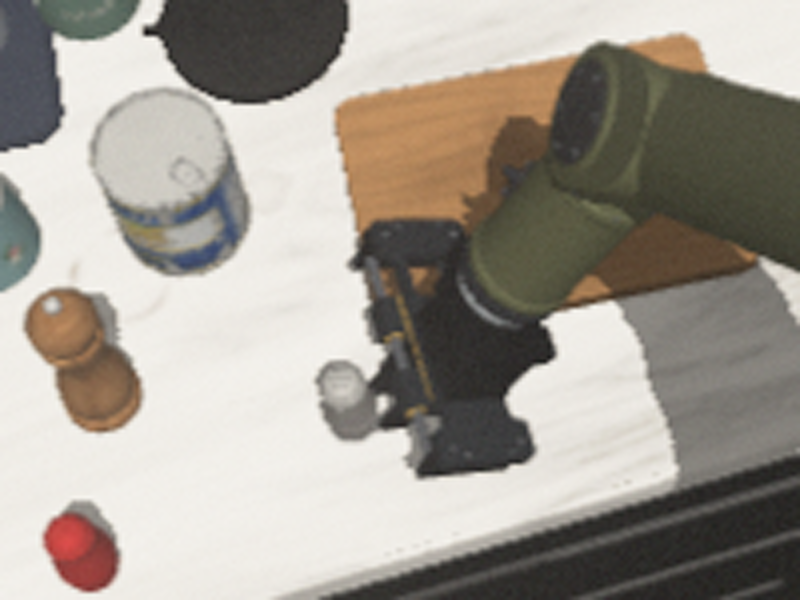

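The shaker stands upright at (352,405), past the board's corner; the mill at (100,395) is ahead. I measure both.

Run:
```python
from h import *
c=env.read_camera("top"); cs=env.read_camera("scene")
P=lambda u,v,z:ray(c,115+(u+.5)/4-.5,125+(v+.5)/4-.5,z).round(4)
o=-c["R"].T@c["t"]
print("cap",P(343,380,.087),"bot",P(356,440,0),"sides",P(331,415,.02),P(379,415,.02))
S=lambda u,v,z:ray(cs,(u+.5)/1.5625-.5,(v+.5)/1.5625-.5,z).round(4)
print("mill scene foot", S(302,388,0),S(289,376,.01),S(314,376,.01),"head",S(299,325,.165))
u=np.array([.37,.93,0])/np.hypot(.37,.93)
goal((.430,.215,.010),(.5*u[0],.5*u[1],-.866),(u[1],-u[0],0))
```

```text
cap [0.4193 0.2188 0.087 ] bot [0.4056 0.2211 0.    ] sides [0.4223 0.2337 0.02  ] [0.4119 0.2001 0.02  ]
mill scene foot [0.4844 0.4078 0.    ] [0.5257 0.4023 0.01  ] [0.4807 0.3708 0.01  ] head [0.4855 0.4003 0.165 ]
t 4.98 tipnow [0.4219 0.1945 0.0101] TCP goal [0.396 0.13  0.168] xyz [2.34, -2.62, 1.37] twist [-11.09, -0.01, 18.92] rows>= 3.1
```

Run:
```python
from h import *
u=np.array([.388,.922])
for t in ((.4085,.190),(.432,.248),(.456,.305)): goal((*t,.010),(.5*u[0],.5*u[1],-.866),(u[1],-u[0],0))
```

```text
t 4.98 tipnow [0.4219 0.1945 0.0101] TCP goal [0.373 0.106 0.168] xyz [0.24, -4.95, 0.16] twist [-11.65, -0.0, 19.89] rows>= 3.2
t 4.98 tipnow [0.4219 0.1945 0.0101] TCP goal [0.397 0.164 0.168] xyz [5.26, -2.57, 3.06] twist [-11.65, -0.0, 19.89] rows>= 3.2
t 4.98 tipnow [0.4219 0.1945 0.0101] TCP goal [0.421 0.221 0.168] xyz [10.19, -0.15, 5.9] twist [-11.65, -0.0, 19.89] rows>= 3.2
```

servo_tool(
  plan=[
    {"xyz": [-0.9,0,-0.5],"twist": [0,0,0],"jaw": 0.77},
    {"xyz": [-0.9,0,-0.5],"twist": [0,0,0],"jaw": 0.77},
    {"xyz": [-0.8,-1.8,-0.4],"twist": [-3.9,0,6.6],"jaw": 0.77},
    {"xyz": [-0.7,-3.6,-0.4],"twist": [-7.8,0,13.2],"jaw": 0.77},
    {"xyz": [-0.6,-5.3,-0.3],"twist": [-11.6,0,19.9],"jaw": 0.77},
    {"xyz": [-0.6,-5.3,-0.3],"twist": [-11.6,0,19.9],"jaw": 0.77},
    {"xyz": [-0.6,-5.3,-0.3],"twist": [-11.6,0,19.9],"jaw": 0.77},
    {"xyz": [-0.6,-5.3,-0.3],"twist": [-11.6,0,19.9],"jaw": 0.77},
  ],
)

```text
time_s: 5.65
tool_pos: [0.371, 0.0958, 0.168]
tool_rot: [179.9, -30.0, 67.3]
force: [0.0, -0.1, -0.3]
grip_width: 0.0201
grasp_force: 0.0
```

Run:
```python
from h import *
u=np.array([.388,.922])
for t in ((.432,.248),(.456,.305)): goal((*t,.010),(.5*u[0],.5*u[1],-.866),(u[1],-u[0],0))
```

```text
t 5.65 tipnow [0.4065 0.1797 0.0104] TCP goal [0.397 0.164 0.168] xyz [6.29, -0.27, 3.68] twist [0.04, -0.0, 0.11] rows>= 1.7
t 5.65 tipnow [0.4065 0.1797 0.0104] TCP goal [0.421 0.221 0.168] xyz [11.64, -0.26, 6.78] twist [0.04, -0.0, 0.11] rows>= 3.2
```

servo_tool(
  plan=[
    {"xyz": [1.0,-0.2,0.6],"twist": [0,0,0],"jaw": 0.77},
    {"xyz": [2.0,-0.2,1.15],"twist": [0,0,0],"jaw": 0.77},
    {"xyz": [3.0,-0.2,1.75],"twist": [0,0,0],"jaw": 0.77},
    {"xyz": [4.0,-0.2,2.3],"twist": [0,0,0],"jaw": 0.77},
    {"xyz": [5.0,-0.2,2.9],"twist": [0,0,0],"jaw": 0.77},
    {"xyz": [6.0,-0.2,3.5],"twist": [0,0,0],"jaw": 0.77},
    {"xyz": [7.0,-0.2,4.05],"twist": [0,0,0],"jaw": 0.77},
    {"xyz": [8.0,-0.2,4.65],"twist": [0,0,0],"jaw": 0.77},
    {"xyz": [9.0,-0.2,5.25],"twist": [0,0,0],"jaw": 0.77},
    {"xyz": [10.0,-0.2,5.8],"twist": [0,0,0],"jaw": 0.77},
  ],
)

```text
time_s: 6.48
tool_pos: [0.4148, 0.2041, 0.1673]
tool_rot: [-179.9, -30.1, 67.2]
force: [-1.3, -1.6, 0.4]
grip_width: 0.0199
grasp_force: 0.7
```

Run:
```python
from h import *
u=np.array([.388,.922])
for t in ((.456,.305),): goal((*t,.010),(.5*u[0],.5*u[1],-.866),(u[1],-u[0],0))
c=snap('top','t4',(105,175,205,250),8);
```

```text
t 6.48 tipnow [0.4499 0.2882 0.0098] TCP goal [0.421 0.221 0.168] xyz [1.57, -0.11, 0.87] twist [-0.08, -0.07, -0.0] rows>= 0.4
```

View pics/t4.png

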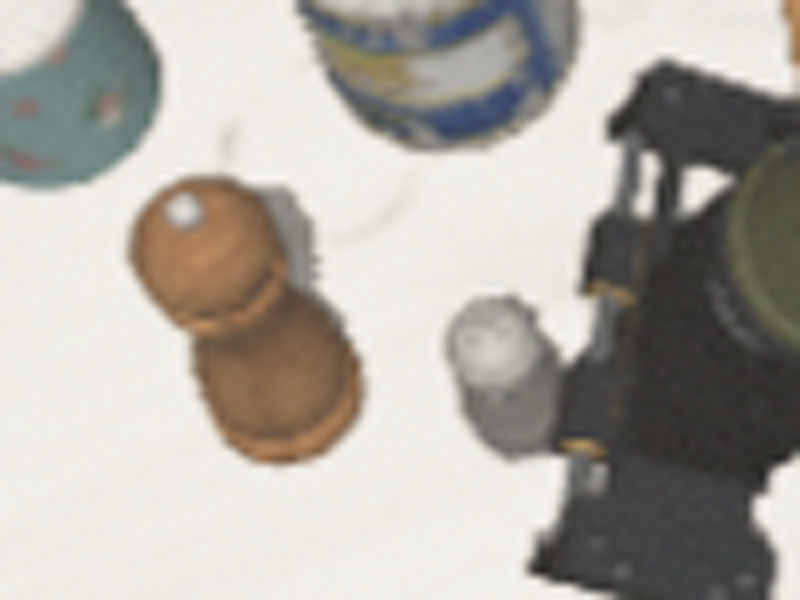

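Run:
```python
from h import *
c=env.read_camera("top")
def Q(X):
    p=proj(c,X); return ((p-[105,175]+.5)*8-.5)
def circ(x,y,z,r): 
    q=np.array([Q([x+r*np.cos(a),y+r*np.sin(a),z]) for a in np.linspace(0,6.28,60)]); return "L %d R %d T %d B %d"%(q[:,0].min(),q[:,0].max(),q[:,1].min(),q[:,1].max())
for p in((.461,.315),(.465,.320)): print("shaker",p,circ(*p,0,.022),"|",circ(*p,.07,.022),"| cap",Q([*p,.09]).round())
for p in((.493,.393),(.488,.390),(.488,.398)): print("mill",p,circ(*p,0,.029),"|",circ(*p,.01,.029),"| tip",Q([*p,.17]).round())
```

```text
shaker (0.461, 0.315) L 450 R 569 T 361 B 472 | L 416 R 540 T 290 B 406 | cap [469. 327.]
shaker (0.465, 0.32) L 435 R 553 T 355 B 466 | L 400 R 524 T 284 B 399 | cap [453. 321.]
mill (0.493, 0.393) L 207 R 364 T 325 B 471 | L 201 R 359 T 315 B 462 | tip [176. 217.]
mill (0.488, 0.39) L 218 R 375 T 334 B 481 | L 212 R 369 T 325 B 472 | tip [187. 227.]
mill (0.488, 0.398) L 197 R 353 T 340 B 487 | L 190 R 348 T 330 B 478 | tip [163. 234.]
```

servo_tool(
  plan=[
    {"xyz": [0.5,0,0.3],"twist": [0,0,0],"jaw": 0.77},
    {"xyz": [1.0,0,0.6],"twist": [0,0,0],"jaw": 0.77},
    {"xyz": [1.5,0,0.85],"twist": [0,0,0],"jaw": 0.77},
    {"xyz": [1.9,0,1.1],"twist": [0,0,0],"jaw": 0.77},
    {"xyz": [1.9,0,1.1],"twist": [0,0,0],"jaw": 0.77},
    {"xyz": [1.9,0,1.1],"twist": [0,0,0],"jaw": 0.77},
    {"xyz": [1.0,0,0.6],"twist": [0,0,0],"jaw": 0.77},
    {"xyz": [0,0,0],"twist": [0,0,0],"jaw": 0.77},
    {"xyz": [-2.0,0,-1.2],"twist": [0,0,0],"jaw": 0.77},
    {"xyz": [-4.0,0,-2.3],"twist": [0,0,0],"jaw": 0.77},
  ],
)

```text
time_s: 7.42
tool_pos: [0.3944, 0.161, 0.1673]
tool_rot: [-180.0, -30.0, 67.3]
force: [-0.1, -1.4, -0.4]
grip_width: 0.0203
grasp_force: 0.0
```

Run:
```python
from h import *
print(env.get_obs()["tool_pos"])
c=snap('top','t5',(105,175,205,250),8); 
goal((.38,.20,.20),(0,0,-1),(1,0,0))
```

```text
[0.39440721 0.16096963 0.16726029]
t 7.47 tipnow [0.428  0.2405 0.008 ] TCP goal [0.38  0.2   0.382] xyz [13.74, -2.89, -17.03] twist [5.9, -29.43, -22.45] rows>= 5.3
```

View pics/t5.png

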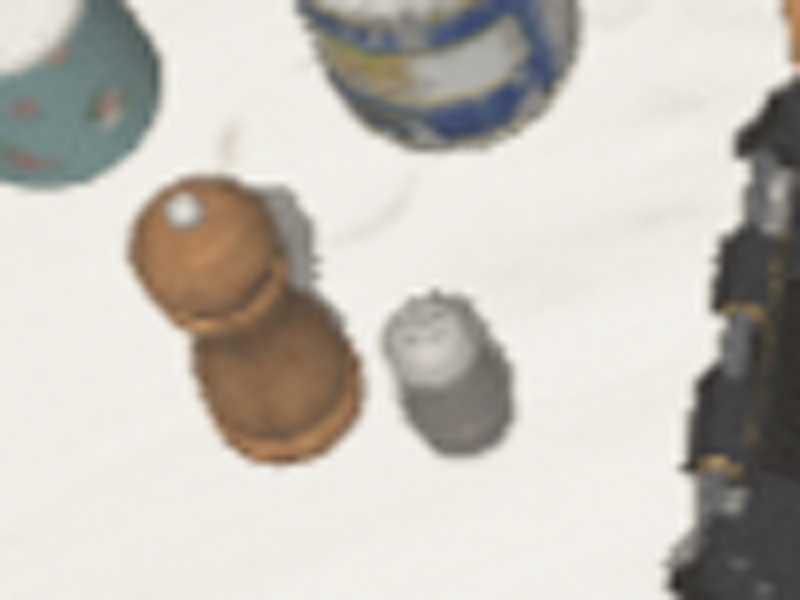

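The shaker stands upright beside the mill: its foot spans 402 to 513 with the bottom at (460,457), and the mill's right edge is at 364, so the gap is about 14 mm. Now I lift off and go behind the board.

Run:
```python
from h import *
goal((.46,.10,.18),(0,0,-1),(0,-1,0))
```

```text
t 7.47 tipnow [0.428  0.2405 0.008 ] TCP goal [0.46  0.1   0.362] xyz [7.47, 8.38, -18.34] twist [-17.5, -26.26, 65.44] rows>= 10.1
```

servo_tool(
  plan=[
    {"xyz": [0,0,-4],"twist": [0,0,0],"jaw": 0.5},
    {"xyz": [2,2,-8],"twist": [-1.7,-2.6,6.5],"jaw": 0},
    {"xyz": [4,4,-12],"twist": [-3.4,-5.2,13],"jaw": 0},
    {"xyz": [6,7,-16],"twist": [-5.2,-7.8,19.5],"jaw": 0},
    {"xyz": [7.5,8.4,-18.3],"twist": [-7,-10.4,26],"jaw": 0},
    {"xyz": [7.5,8.4,-18.3],"twist": [-8.7,-13,32.5],"jaw": 0},
    {"xyz": [7.5,8.4,-18.3],"twist": [-10.5,-15.6,39],"jaw": 0},
    {"xyz": [7.5,8.4,-18.3],"twist": [-12.2,-18.2,45.5],"jaw": 0},
    {"xyz": [7.5,8.4,-18.3],"twist": [-14,-21,52.5],"jaw": 0},
    {"xyz": [7.5,8.4,-18.3],"twist": [-16,-24,60],"jaw": 0},
  ],
)

```text
time_s: 8.3
tool_pos: [0.4619, 0.1041, 0.3633]
tool_rot: [-177.9, -3.9, 8.7]
force: [0.0, 0.1, -1.6]
grip_width: 0.0788
grasp_force: 0.0
```

Run:
```python
from h import *
goal((.70,.035,.15),(0,0,-1),(0,-1,0))
```

```text
t 8.3 tipnow [0.4731 0.1127 0.1819] TCP goal [0.7   0.035 0.332] xyz [22.22, 10.61, 4.27] twist [-2.43, -3.74, 8.81] rows>= 6.0
```

servo_tool(
  plan=[
    {"xyz": [22.2,10.6,4.3],"twist": [-2.4,-3.7,8.8],"jaw": 0},
    {"xyz": [22.2,10.6,4.3],"twist": [-2.4,-3.7,8.8],"jaw": 0},
    {"xyz": [22.2,10.6,4.3],"twist": [-2.4,-3.7,8.8],"jaw": 0},
    {"xyz": [22.2,10.6,4.3],"twist": [-2.4,-3.7,8.8],"jaw": 0},
    {"xyz": [22.2,10.6,4.3],"twist": [-2.4,-3.7,8.8],"jaw": 0},
    {"xyz": [22.2,10.6,4.3],"twist": [-2.4,-3.7,8.8],"jaw": 0},
    {"xyz": [22.2,10.6,4.3],"twist": [-2.4,-3.7,8.8],"jaw": 0},
    {"xyz": [22.2,10.6,4.3],"twist": [-2.4,-3.7,8.8],"jaw": 0},
    {"xyz": [22.2,10.6,4.3],"twist": [-2.4,-3.7,8.8],"jaw": 0},
    {"xyz": [22.2,10.6,4.3],"twist": [-2.4,-3.7,8.8],"jaw": 0},
  ],
)

```text
time_s: 9.13
tool_pos: [0.6997, 0.0375, 0.3312]
tool_rot: [-179.7, -0.0, 0.4]
force: [0.1, 1.0, -0.1]
grip_width: 0.087
grasp_force: 0.0
```

Run:
```python
from h import *
goal((.70,.035,.008),(0,0,-1),(0,-1,0))
```

```text
t 9.13 tipnow [0.6998 0.0384 0.1492] TCP goal [0.7   0.035 0.19 ] xyz [0.02, 0.32, 14.12] twist [-0.26, -0.02, 0.43] rows>= 3.4
```

servo_tool(
  plan=[
    {"xyz": [0,0.3,3.5],"twist": [-0.3,0,0.4],"jaw": 0},
    {"xyz": [0,0.3,7],"twist": [-0.3,0,0.4],"jaw": 0},
    {"xyz": [0,0.3,9.5],"twist": [-0.3,0,0.4],"jaw": 0},
    {"xyz": [0,0.3,11.5],"twist": [-0.3,0,0.4],"jaw": 0},
    {"xyz": [0,0.3,13],"twist": [-0.3,0,0.4],"jaw": 0},
    {"xyz": [0,0.3,14.1],"twist": [-0.3,0,0.4],"jaw": 0},
    {"xyz": [0,0.3,14.1],"twist": [-0.3,0,0.4],"jaw": 0},
    {"xyz": [0,0.3,14.1],"twist": [-0.3,0,0.4],"jaw": 0},
  ],
)

```text
time_s: 9.8
tool_pos: [0.7006, 0.0344, 0.191]
tool_rot: [179.9, -0.1, -0.0]
force: [0.4, 0.2, 0.0]
grip_width: 0.0871
grasp_force: 0.0
```

Run:
```python
from h import *
goal((.60,.035,.008),(0,0,-1),(0,-1,0))
c=snap('top','t6',(160,100,360,250),4)
```

```text
t 9.8 tipnow [0.7009 0.0341 0.009 ] TCP goal [0.6   0.035 0.19 ] xyz [-10.06, -0.06, 0.08] twist [0.08, -0.1, -0.02] rows>= 2.4
```

View pics/t6.png

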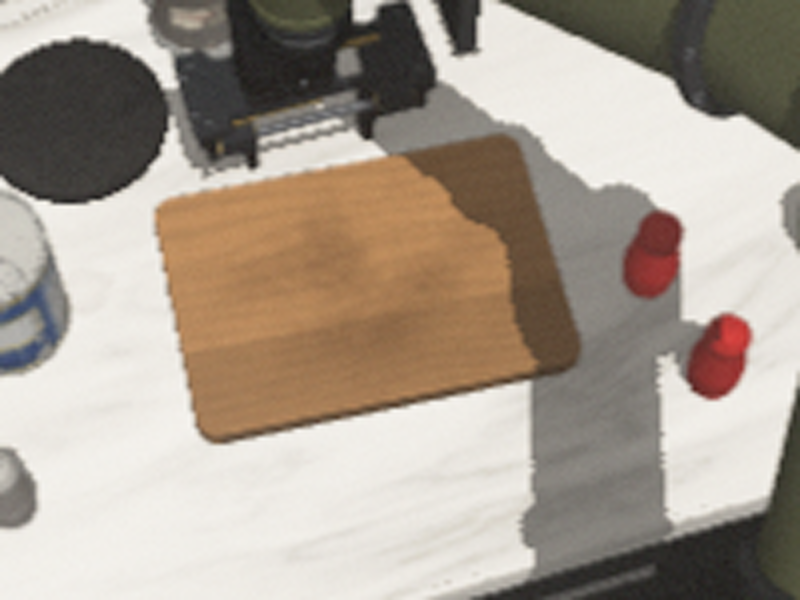

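The fingers stand at (247,160) and (370,135), behind the board's far edge and straddling its middle; the board has not moved. Pushing toward −x.

servo_tool(
  plan=[
    {"xyz": [-1,0,0],"twist": [0,0,0],"jaw": 0},
    {"xyz": [-2,0,0],"twist": [0,0,0],"jaw": 0},
    {"xyz": [-3,0,0],"twist": [0,0,0],"jaw": 0},
    {"xyz": [-4,0,0],"twist": [0,0,0],"jaw": 0},
    {"xyz": [-5,0,0.1],"twist": [0,0,0],"jaw": 0},
    {"xyz": [-6,0,0.1],"twist": [0,0,0],"jaw": 0},
    {"xyz": [-7,0,0.1],"twist": [0,0,0],"jaw": 0},
    {"xyz": [-8,0,0.1],"twist": [0,0,0],"jaw": 0},
    {"xyz": [-9,0,0.1],"twist": [0,0,0],"jaw": 0},
    {"xyz": [-10,0,0.1],"twist": [0,0,0],"jaw": 0},
  ],
)

```text
time_s: 10.68
tool_pos: [0.6032, 0.0345, 0.1924]
tool_rot: [180.0, -0.7, -0.0]
force: [6.6, 0.1, -0.9]
grip_width: 0.087
grasp_force: 3.2
```

Run:
```python
from h import *
goal((.505,.035,.008),(0,0,-1),(0,-1,0))
```

```text
t 10.68 tipnow [0.6054 0.0344 0.0104] TCP goal [0.505 0.035 0.19 ] xyz [-9.82, -0.04, 0.13] twist [0.03, -0.68, -0.04] rows>= 2.4
```

servo_tool(
  plan=[
    {"xyz": [-1,0,0],"twist": [0,0,0],"jaw": 0},
    {"xyz": [-2,0,0],"twist": [0,0,0],"jaw": 0},
    {"xyz": [-3,0,0],"twist": [0,0,0],"jaw": 0},
    {"xyz": [-4,0,0],"twist": [0,0,0],"jaw": 0},
    {"xyz": [-5,0,0],"twist": [0,0,0],"jaw": 0},
    {"xyz": [-6,0,0],"twist": [0,0,0],"jaw": 0},
    {"xyz": [-7,0,0],"twist": [0,0,0],"jaw": 0},
    {"xyz": [-8,0,0],"twist": [0,0,0],"jaw": 0},
    {"xyz": [-9,0,0],"twist": [0,0,0],"jaw": 0},
    {"xyz": [-9,0,0],"twist": [0,0,0],"jaw": 0},
  ],
)

```text
time_s: 11.52
tool_pos: [0.512, 0.035, 0.1918]
tool_rot: [179.9, -0.5, 0.0]
force: [3.1, 0.5, 1.7]
grip_width: 0.0871
grasp_force: 1.2
```

Run:
```python
from h import *
goal((.4765,.035,.008),(0,0,-1),(0,-1,0))
c=snap('top','t7',(190,150,330,255),5.7); snap('scene','s7')
```

```text
t 11.52 tipnow [0.5137 0.0346 0.0098] TCP goal [0.476 0.035 0.19 ] xyz [-3.56, -0.0, 0.15] twist [0.12, -0.51, 0.0] rows>= 0.9
```

View pics/t7.png

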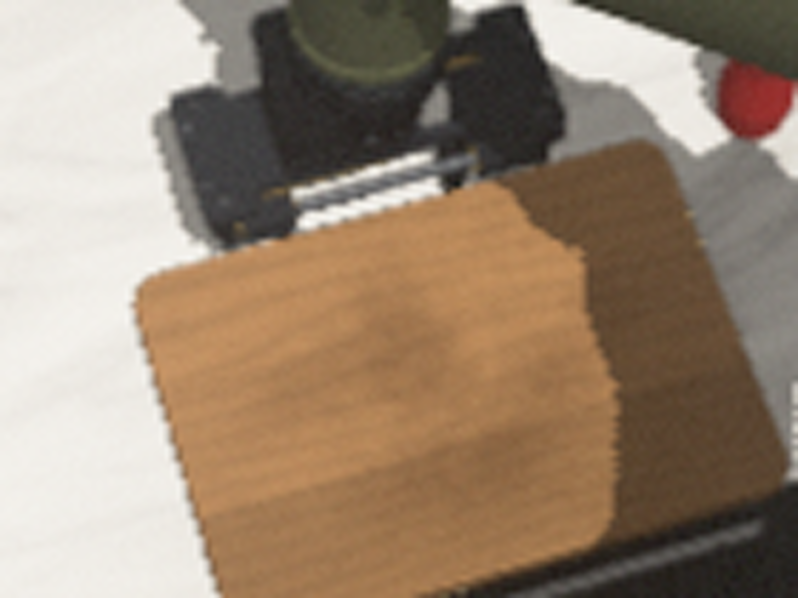

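The board is square to the fingers, its far edge running from (150,277) to (640,140) and its near edge already past the worktop's front. I measure it by profile in both cameras.

```bash
cat > m.py <<'E'
from h import *
from scipy.ndimage import map_coordinates
o=env.get_obs(); print("tipx",o["tool_pos"])
def edge(c,y0,y1,x0,x1,z,sgn=0):
    g=c["img"][:,:,2].astype(float); xs=np.arange(x0,x1,.0005)
    pr=np.array([np.mean([map_coordinates(g,[[q[1]],[q[0]]],order=1)[0] for q in (proj(c,[x,y,z]) for y in np.linspace(y0,y1,15))]) for x in xs])
    d=np.diff(cv2.GaussianBlur(pr.reshape(-1,1),(1,9),0).ravel()); 
    i=np.argmax(d*sgn if sgn else abs(d)); return round(float(xs[i]),4),round(float(d[i]),1)
def run(fx):
  for n in("top","scene"):
    c=env.read_camera(n)
    print(n,"far L",[edge(c,a,a+.012,fx-.03,fx+.03,.022,1) for a in(.12,.135,.15)],"far R",[edge(c,a,a+.015,fx-.03,fx+.03,.022,1) for a in(-.09,-.07,-.05)])
    print("   near",[edge(c,a,a+.02,fx-.24,fx-.18,.022,1) for a in(-.09,-.05,.0,.05,.1,.14)],"wt",[edge(c,a,a+.03,.29,.33,0,1) for a in (.2,.24,.28,.33)])
E
python3 -c "
from m import *
run(.504)"
```

```text
tipx [0.51236303 0.0347117  0.19119108]
top far L [(0.5, 9.4), (0.5005, 10.8), (0.499, 10.4)] far R [(0.5, 5.8), (0.4975, 1.2), (0.498, 0.7)]
   near [(0.27, 4.4), (0.27, 4.8), (0.2695, 4.8), (0.27, 4.9), (0.27, 3.9), (0.2705, 3.4)] wt [(0.298, 10.5), (0.298, 10.2), (0.2985, 9.9), (0.2985, 10.0)]
scene far L [(0.4995, 2.4), (0.5, 2.3), (0.499, 5.9)] far R [(0.5, 3.5), (0.499, 3.3), (0.5005, 3.2)]
   near [(0.2725, 6.1), (0.2725, 3.6), (0.273, 3.1), (0.272, 5.2), (0.2725, 3.1), (0.2725, 3.1)] wt [(0.2915, 4.1), (0.2915, 4.2), (0.2915, 3.7), (0.2915, 4.0)]
```

```bash
python3 - <<'E'
from m import *
for n in("top","scene"):
    c=env.read_camera(n); g=c["img"].astype(float)
    for z,ys,xs in((.022,(-.02,.12),np.arange(.262,.312,.002)),(0,(.2,.34),np.arange(.28,.32,.002))):
        out=[]
        for x in xs:
            q=np.array([proj(c,[x,y,z]) for y in np.linspace(*ys,60)]); out.append(f"{x*1e3:.0f}:"+"/".join(str(int(np.median(map_coordinates(g[:,:,k],[q[:,1],q[:,0]],order=1)))) for k in(0,2)))
        print(n,z,*out)
E
python3 - <<'E'
import cv2
a=cv2.imread("pics/t7_raw.png")[215:265,170:250]; b=cv2.imread("pics/s7_raw.png")[190:240,205:285]
cv2.imwrite("pics/e7.png",cv2.vconcat([cv2.resize(i,(480,300),interpolation=cv2.INTER_NEAREST) for i in(a,b)]))
E
```

```text
tipx [0.51247975 0.03453763 0.19061585]
top 0.022 262:40/31 264:40/31 266:41/32 268:49/40 270:66/58 272:83/75 274:86/78 276:73/66 278:55/47 280:43/33 282:41/32 284:47/33 286:63/37 288:92/47 290:123/61 292:153/75 294:165/80 296:163/79 298:163/79 300:162/79 302:161/78 304:160/78 306:159/77 308:159/77 310:158/77
top 0 280:84/78 282:76/70 284:61/55 286:53/48 288:53/47 290:53/48 292:54/49 294:56/50 296:74/67 298:110/102 300:153/143 302:173/161 304:176/164 306:183/171 308:200/188 310:222/211 312:232/222 314:232/223 316:234/224 318:236/227
scene 0.022 262:19/17 264:20/19 266:23/21 268:29/27 270:39/36 272:52/48 274:68/61 276:82/73 278:92/79 280:95/76 282:96/66 284:97/54 286:102/46 288:112/44 290:128/47 292:145/53 294:158/57 296:167/60 298:171/62 300:172/63 302:172/63 304:171/63 306:170/63 308:169/62 310:168/62
scene 0 280:27/25 282:39/37 284:61/56 286:90/84 288:123/114 290:153/142 292:174/162 294:186/173 296:191/178 298:193/180 300:194/181 302:197/183 304:201/188 306:210/196 308:220/208 310:230/220 312:236/228 314:240/232 316:242/234 318:243/235
```

View pics/e7.png

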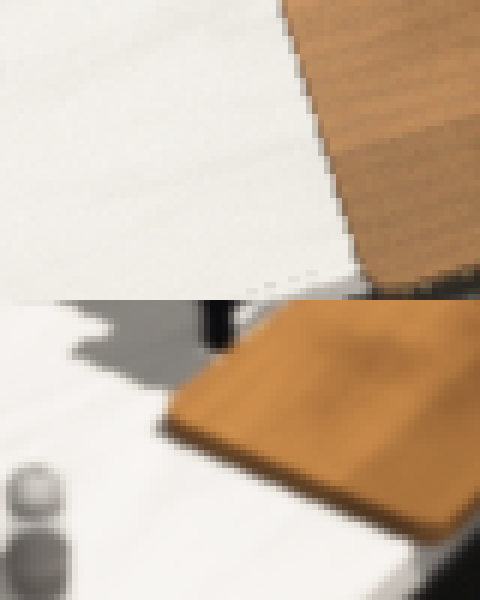

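Overhang is now about 17–19 mm with the board parallel, so about 32 mm remains.

servo_tool(
  plan=[
    {"xyz": [-0.6,0,0],"twist": [0,0,0],"jaw": 0},
    {"xyz": [-1.2,0,0],"twist": [0,0,0],"jaw": 0},
    {"xyz": [-1.8,0,0],"twist": [0,0,0],"jaw": 0},
    {"xyz": [-2.4,0,0],"twist": [0,0,0],"jaw": 0},
    {"xyz": [-2.8,0,0],"twist": [0,0,0],"jaw": 0},
    {"xyz": [-3.1,0,0],"twist": [0,0,0],"jaw": 0},
    {"xyz": [-3.2,0,0],"twist": [0,0,0],"jaw": 0},
    {"xyz": [-3.2,0,0],"twist": [0,0,0],"jaw": 0},
    {"xyz": [-3.2,0,0],"twist": [0,0,0],"jaw": 0},
    {"xyz": [-3.2,0,0],"twist": [0,0,0],"jaw": 0},
  ],
)

```text
time_s: 12.65
tool_pos: [0.481, 0.0344, 0.1904]
tool_rot: [180.0, -0.4, -0.0]
force: [7.7, -0.0, 4.6]
grip_width: 0.0872
grasp_force: 3.4
```

Run:
```python
from m import *
for n in("top","scene"):
    c=env.read_camera(n); g=c["img"].astype(float)
    print(n,"far",[edge(c,a,a+.012,.44,.50,.022,1) for a in(-.09,-.05,.12,.135,.15)])
    for y in((-.09,-.04),(.0,.05),(.09,.14)):
        xs=np.arange(.244,.284,.001); r=[]
        for x in xs:
            q=np.array([proj(c,[x,yy,.022]) for yy in np.linspace(*y,40)]); r.append(np.median(map_coordinates(g[:,:,0],[q[:,1],q[:,0]],order=1)))
        r=np.array(r); d=np.convolve(np.diff(r),np.ones(3)/3,"same"); print("   near",y,xs[np.argmax(d)].round(4),d.max().round(1))
```

```text
tipx [0.48099624 0.03437393 0.19035252]
top far [(0.469, 5.7), (0.474, 0.6), (0.4695, 9.9), (0.47, 10.9), (0.4685, 8.7)]
   near (-0.09, -0.04) 0.256 7.0
   near (0.0, 0.05) 0.258 16.9
   near (0.09, 0.14) 0.258 16.7
scene far [(0.4675, 3.8), (0.4685, 3.6), (0.4695, 2.4), (0.4685, 2.8), (0.4665, 7.2)]
   near (-0.09, -0.04) 0.252 3.9
   near (0.0, 0.05) 0.258 9.7
   near (0.09, 0.14) 0.257 10.1
```

Overhang is about 49 mm, parallel. One more millimetre, then retreat and lift.

servo_tool(
  plan=[
    {"xyz": [-0.1,0,0],"twist": [0,0,0],"jaw": 0},
    {"xyz": [-0.1,0,0],"twist": [0,0,0],"jaw": 0},
    {"xyz": [-0.1,0,0],"twist": [0,0,0],"jaw": 0},
    {"xyz": [0.5,0,0],"twist": [0,0,0],"jaw": 0},
    {"xyz": [2.5,0,0],"twist": [0,0,0],"jaw": 0},
    {"xyz": [5,0,0],"twist": [0,0,0],"jaw": 0},
    {"xyz": [6,0,-3],"twist": [0,0,0],"jaw": 0},
    {"xyz": [6,0,-7],"twist": [0,0,0],"jaw": 0},
    {"xyz": [6,0,-11],"twist": [0,0,0],"jaw": 0},
    {"xyz": [6,0,-15],"twist": [0,0,0],"jaw": 0},
  ],
)

```text
time_s: 13.58
tool_pos: [0.5376, 0.0345, 0.3392]
tool_rot: [-180.0, 0.3, -0.0]
force: [1.0, 0.1, 0.5]
grip_width: 0.0871
grasp_force: 0.0
```

servo_tool(
  plan=[
    {"xyz": [0,0,-2],"twist": [0,0,0],"jaw": 0},
    {"xyz": [0,0,-2],"twist": [0,0,0],"jaw": 0},
    {"xyz": [0,0,-2],"twist": [0,0,0],"jaw": 0},
    {"xyz": [0,0,-2],"twist": [0,0,0],"jaw": 0},
    {"xyz": [0,0,-2],"twist": [0,0,0],"jaw": 0},
    {"xyz": [0,0,-2],"twist": [0,0,0],"jaw": 0},
  ],
)

```text
time_s: 14.08
tool_pos: [0.5378, 0.0342, 0.3573]
tool_rot: [179.9, 0.1, -0.0]
force: [0.4, -0.2, 0.0]
grip_width: 0.0867
grasp_force: 0.0
```

Run:
```python
from m import *
snap('scene','s9',(150,110,340,252),4.2)
for n in("top","scene"):
    c=env.read_camera(n)
    print(n,"far",[edge(c,a,a+.015,.44,.50,.022,1) for a in(-.09,-.04,.0,.05,.1,.14)])
```

```text
tipx [0.53779161 0.03421943 0.35729364]
top far [(0.468, 5.5), (0.468, 5.9), (0.468, 11.1), (0.4685, 11.7), (0.468, 10.6), (0.4685, 10.8)]
scene far [(0.4665, 7.3), (0.4675, 3.7), (0.4705, 3.2), (0.4665, 7.6), (0.4665, 7.9), (0.4665, 8.0)]
```

View pics/s9.png

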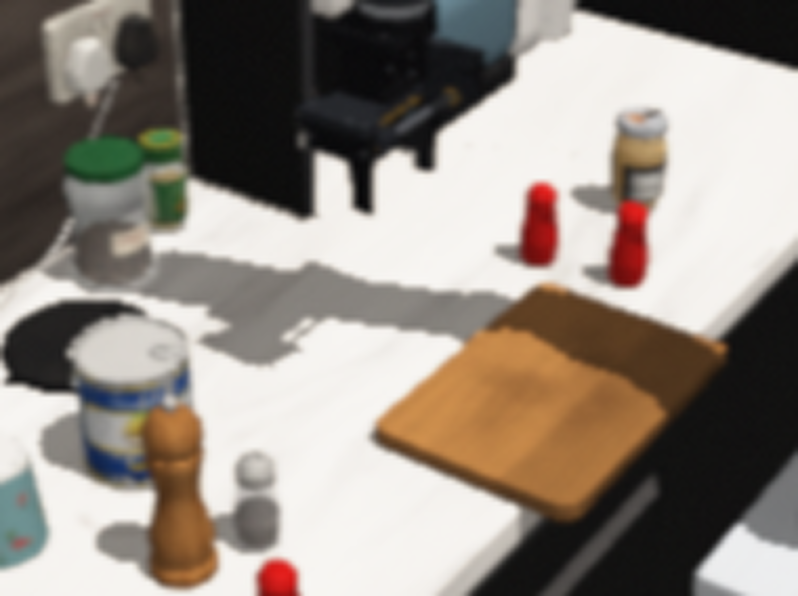

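The board (550,400) overhangs the front edge by about 50 mm and is parallel to it. The shaker (257,505) stands by the mill, everything else is in place, and the gripper is clear.

```bash
python3 -c "
from cell import env
print(env.sign_off())"
```

```text
the job is handed in; nothing more can be done
None
```

The job is handed in: the shaker stands upright about 15 mm from the pepper mill, and the board's near edge sticks out about 50 mm past the worktop's front edge, parallel with it (both measured in the camera images); the arm finished clear of everything at about 14 s, and the sign-off returned no verdict.

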